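# Fit the spice mill's bayonet lid and hold it at the half-turn mark

### The job

Take the bayonet lid, the one with two lugs sticking out, from the tray without disturbing the stopper, the bottles or the shaker, and let its lugs down through the slots of the spice mill's collar until the cap sits flush. Then twist it clockwise, seen from above, half way to the lock, until the wing grip lines up with the single half-mark pips (45 degrees on from the slots), never on into the lock click. Finish still gripping the lid there, so that the seal can be checked before it is locked: do not let go.

Things in the scene. Friction and masses are not known exactly. Their poses are not given: they have to be found in the camera images.
- lid: Bayonet lid, aluminium with black wing grip, 80 g, 46 mm tall, upright in the tray. Origin: centre of its stem's underside, z up. Stem: diameter 37 mm, z 0 to 14 mm, lower edge bevelled 2 mm; two lugs on it at +x and -x; cap: disc of diameter 47 mm, z 14 to 20 mm; wing above. A half turn about z gives the same lid.
- lug (a point): Outer end of one of the lid's two lugs, 30 mm from the axis at +x (the other at -x). Lugs are 10 mm wide (y), z 0 to 6 mm in the lid's frame, and reach 6.5 mm beyond the cap, so they show from above.
- wing (a point): Centre of the lid's wing grip, 33 mm above the lid's origin: a black bar 44 mm long (along x, over the lugs), 14 mm wide (y), z 20 to 46 mm. Grip it from above across its 14 mm width, fingertips just above the cap.
- stopper: Plain stopper, a bystander in the same tray, same stem and black wing grip (same sizes and origin) but no lugs and a larger round cap, 60 mm across. Lid and stopper may swap places.
- tray: Open steel tray, fixed, 170 mm (x) by 250 mm (y), 30 mm high, walls and floor 4 to 5 mm thick. Origin: centre of its underside. It holds the lid, the stopper and two small bottles; lid and stopper stand about 60 mm either side of its centre along its y.
- vial_a: Small brown bottle with gold cap, a bystander standing in the tray, 25 mm across, 78 mm tall; origin centre of its base.
- vial_b: Another such bottle in the tray.
- shaker: Spice shaker with steel cap, a bystander standing on the counter, 41 mm across, 87 mm tall; origin centre of its base.
- mill: Grey spice mill, fixed to the counter on a 100 mm square foot plate, 120 mm tall; origin centre of its underside, z up. Round body up to 88 mm across low down, 74 mm at the open bayonet collar on top. Its x axis runs through the two slots of the collar.
- mouth (a point): Centre of the collar's top face, axes as the mill's. Bore 40 mm across through a 6 mm flange; slots at +x and -x, 16 mm wide, reach 32.5 mm from the axis; under the flange a cavity 10.5 mm high. Lid x along mouth x (either way, within 8 degrees): the lugs enter. Seated, the cap rests on this face, lid origin 14 mm below it, lugs 2 mm under the flange.
- half_mark (a point): Half mark: a small dark pip on the collar's rim, 34 mm from the axis, 45 degrees clockwise (seen from above) from the +x slot; another across from it. From the slots the seated lid turns freely clockwise (negative about z); anticlockwise it stops within about 15 degrees.
- lock_mark (a point): Lock mark: a pair of pips on the rim 90 degrees clockwise from the +x slot; another pair across from it. From about 55 degrees on the lugs meet sprung plungers and click past them into the lock here.
Mind the look-alikes: they are no part of the job. What is shaped like the lid but purple is not meant.

How it is judged (in metres and radians):
On the way, in this order (a step that is already met when the one before it is completed fails the run):
1. the lid is gripped and lifted clear of the tray (height (world z) of lid above 0.06 m and contact force between the fingers and lid above 1 N), for 0.2 s.
2. the lid is in the collar, lugs down through the slots, cap on the collar, not yet turned (horizontal distance between lid and mouth below 0.005 m and z of lid in the frame of mouth below -0.011 m and angle between the x axis of lid and the x axis of mouth, either way round below 0.35 rad), for 0.1 s.
At the end, for the whole second after the job is handed in: The lid sits in the collar (within 5 mm of its axis, cap within 3 mm of its seat, upright within 0.1 rad), turned 35 to 55 degrees clockwise from the slots, at rest, and the fingers still grip it with more than 2 N (horizontal distance between lid and mouth below 0.005 m and z of lid in the frame of mouth between -0.017 and -0.011 m and angle between lid's own z axis and vertical below 0.1 rad and angle between the x axis of lid and the x axis of mouth, either way round between 0.611 and 0.96 rad and contact force between the fingers and lid above 2 N and angular speed of lid below 0.1 rad/s and linear speed of lid below 0.02 m/s); the arm keeps its last pose, push and grip.
It fails at once if the lid is turned on into the lock (past 66 degrees) ((horizontal distance between lid and mouth below 0.005 m and z of lid in the frame of mouth below -0.011 m) and angle between the x axis of lid and the x axis of mouth, either way round above 1.15 rad).
It fails at once if the stopper is moved more than 30 mm (distance of stopper from where it was at the start of the episode above 0.03 m).
It fails at once if a bottle is knocked over or moved more than 30 mm (angle between vial_a's own z axis and vertical above 0.6 rad or distance of vial_a from where it was at the start of the episode above 0.03 m).
It fails at once if a bottle is knocked over or moved more than 30 mm (angle between vial_b's own z axis and vertical above 0.6 rad or distance of vial_b from where it was at the start of the episode above 0.03 m).
It fails at once if the shaker is knocked over or moved more than 30 mm (angle between shaker's own z axis and vertical above 0.6 rad or distance of shaker from where it was at the start of the episode above 0.03 m).
It also fails if it takes over 38 s, if anything falls off the work surface, if the arm or the gripper's body presses on something with over 40 N, if the wrist force passes 120 N, or if a joint passes its speed limit or range.

### The arm

A 6-joint arm with a two-finger parallel gripper is mounted at the origin on a cart in front of the work surface, level with it; the furniture and walls round the work are solid. World frame = base frame: x ahead of the robot, y to its left, z up, the work surface at z = 0. Lengths are in mm, angles in rad, forces in N, time in s.
With the tool pointing down it reaches from about 300 to 750 mm from the base axis. Payload 8.5 kg.
Tool frame: the origin (TCP) lies midway between the tips of the shut fingers; the grasp point (between the pads) lies 19 mm behind it; z points along the fingers, y is the line along which they close (so a half turn about z gives the same grasp; the last joint's range is limited). The gripper opens to 88 mm and grips with 3 to 60 N. Pads are 18 mm wide; open, the fingers measure 123 mm over their backs; the gripper's body (75 mm by 187 mm) begins 45 mm behind the grasp point.
Start: joints at [1.031, 0.381, 1.297, -0, 1.464, -0.215], TCP at [175.506, 521.227, 209.648] pointing down, gripper open.
Joint ranges: [-3.11, 3.11], [-0.89, 2.33], [0.22, 2.48], [-1.42, 4.56], [0.17, 2.85], [-2.88, 2.88]. Speed limits (rad/s): [2.39, 2.39, 3.14, 3.14, 3.14, 3.14].

### API

Orientations are given as a rotation vector (axis times angle).
In Python, from station import bot, optics gives the robot as it stands. The module is installed in compiled form; this text tells all that it offers.
- The arm moves only by the tool drive_tool, never from a script. Its argument "motion" is a list of rows, each an object with "dp": the shift along the tool's x, y, z in cm, a list of three; "twist": the turn about the tool's z in degrees. In form: [{"dp": [x, y, z], "twist": twist}, ...]. A call has 1 to 12 rows; each row is the pose to reach, as a shift and turn from the pose commanded when the call began, along the tool's axes at that moment; what a row does not reach only later rows make up. A row lasts 1/12 s, in which the tool goes at most 41.7 mm and 7.16 degrees, less where a joint would pass 70% of its speed; a pose out of reach is approached as far as the arm can. A call with a gripper value outside its range is refused whole. "fingers" is the finger opening in cm, from 0 to 8.81, set as the call begins (left out, the last holds). The fingers move at their own pace and stop on an object; "force" is the grip in N (left out, the last holds). Time passes only in rows, so rows that repeat a pose let the fingers close. It gives the time, the measured TCP pose, the force, the opening and the grip force at its end, in the units of the state.
- bot.observe(): the state, without advancing time (a new reading comes with each control period).
- optics.capture(name): name is "scene" or "top" or "wrist"; returns a dict with "frame" (480x640x3 uint8, blue, green, red), "fx", "fy", "cx", "cy" (pixels), "T" (4x4, takes a point from camera to world coordinates); the wrist camera has in their place "hand_eye" (4x4, takes a point from camera to tool coordinates, whose origin is the TCP and whose axes are the flange's). Camera axes: x right, y down, z forward; pixel columns grow to the right and rows downward; lengths in mm; the calibration is good to about 2 mm. A picture is of the moment at which its call begins: read the wrist's pose just before it. There is no depth.
- bot.hand_in(): hands the job in; it is judged then, once.
The state is a dict: "time_s": time; "joint_pos": joint angles; "dq": joint speeds; "joint_torque": joint torques, N m; "ee_pos": TCP position; "eef_rot": TCP orientation; "wrist_force": force on the tool from outside, world axes, zero at the start; "torque": the same for the moment, N m; "finger_gap": finger opening in mm; "gripper_force": force on a finger pad.
Only numpy, scipy, OpenCV 4.12 (cv2) and the standard library are available. Lean on these libraries where they do the work, as an engineer would, in place of code of your own. Each camera call takes 0.05 s, during which the arm holds its last target. There are 200 camera calls.

## Working session

There is one attempt and no reset: what is moved stays moved. The work goes in short steps, Python scripts to look and compute and a tool call to move; the robot and the scene stay as the last step left them, time stands still between calls to the robot, and variables do not carry over. Pictures are saved under pics/ and viewed, at most 10 in all, crops included, and the job is handed in when it is done.

Besides the shell and the picture viewer there is one more tool, called after "Emit:" in YAML: its name, and indented under it one key for each argument. drive_tool: Moves the arm, as the interface text tells. Its arguments: {"type":"object","properties":{"motion":{"type":"array"},"fingers":{"type":"number"},"force":{"type":"number"}},"required":["motion"]}

```bash
mkdir -p pics
python3 - <<'E'
from station import bot, optics
import cv2,pickle,numpy as np
s=bot.observe();print({k:np.round(v,3) for k,v in s.items()})
d={n:optics.capture(n) for n in("top","scene")}
pickle.dump(d,open('d.pkl','wb'))
for n in d:
    cv2.imwrite(f'pics/{n}.png',d[n]['frame']);print(n,d[n]['fx'],d[n]['cx'],d[n]['cy'],np.round(d[n]['T'],3))
E
```

```text
{'time_s': np.float64(0.0), 'joint_pos': array([ 1.031,  0.381,  1.298,  0.   ,  1.464, -0.215]), 'dq': array([-0.003,  0.001,  0.001,  0.   ,  0.001, -0.   ]), 'joint_torque': array([-0.0000e+00, -4.3791e+01, -2.2455e+01,  7.1000e-02,  3.5000e-02,
       -0.0000e+00]), 'ee_pos': array([175.359, 520.961, 209.04 ]), 'eef_rot': array([-5.08e-01, -3.10e+00,  2.00e-03]), 'wrist_force': array([ 0.627,  0.253, -0.918]), 'torque': array([ 0.036, -0.013,  0.016]), 'gripper_force': np.float64(0.0), 'finger_gap': np.float64(88.149)}
top 588.6633728981445 317.16835242229484 235.03220316899464 [[ 1.100000e-02 -9.970000e-01  7.800000e-02  4.189710e+02]
 [-1.000000e+00 -1.100000e-02  6.000000e-03  2.361700e+01]
 [-5.000000e-03 -7.800000e-02 -9.970000e-01  1.189422e+03]
 [ 0.000000e+00  0.000000e+00  0.000000e+00  1.000000e+00]]
scene 553.8869562044277 328.1623972282035 244.0296528008682 [[ 8.86000e-01 -1.93000e-01  4.21000e-01  6.41310e+01]
 [-4.63000e-01 -3.18000e-01  8.28000e-01 -8.79298e+02]
 [-2.50000e-02 -9.28000e-01 -3.71000e-01  5.15026e+02]
 [ 0.00000e+00  0.00000e+00  0.00000e+00  1.00000e+00]]
```

View pics/top.png

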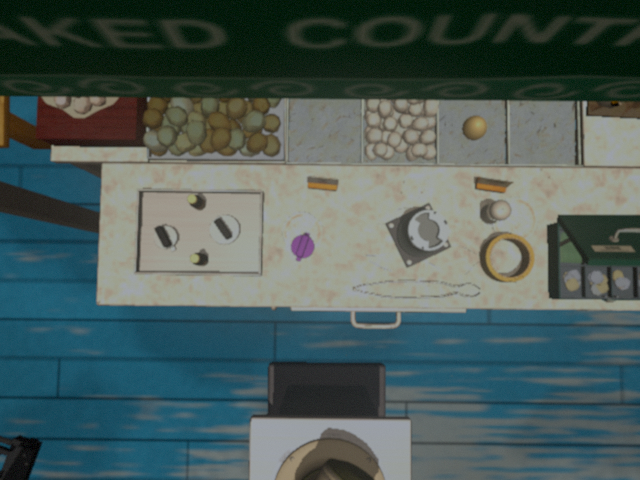

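View pics/scene.png

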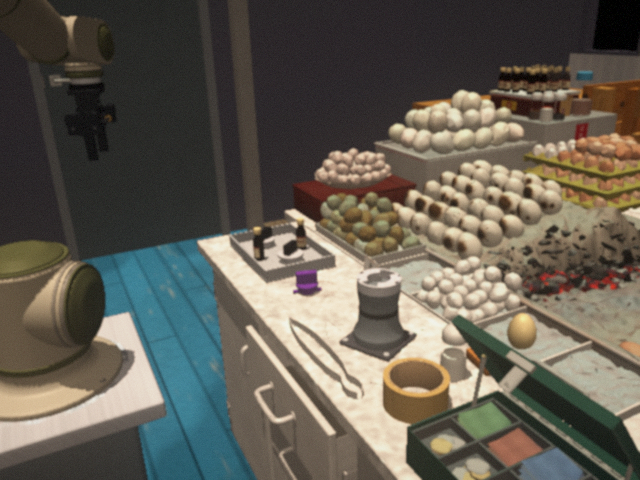

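The top view shows the tray on the left. The wing at (166,237) has a small cap, so it is probably the lid. The wing at (226,229) has a large cap, so it is the stopper. The bottles are at (196,200) and (200,258), the mill collar is at (430,230), and the purple decoy is at (302,247). I'll enlarge the lid and the mill.

```bash
cat > h.py <<'E'
import numpy as np,pickle
def ray(c,u,v,z,T=None):
    T=np.array(c['T'] if T is None else T)
    d=T[:3,:3]@np.array([(u-c['cx'])/c['fx'],(v-c['cy'])/c['fy'],1]);p=T[:3,3]
    return p+d*(z-p[2])/d[2]
E
python3 - <<'E'
from h import *;import cv2
d=pickle.load(open('d.pkl','rb'));f=d['top']['frame']
a=f[205:270,135:245];b=f[200:270,385:455]
k=dict(fx=7,fy=7,interpolation=cv2.INTER_CUBIC)
cv2.imwrite('pics/c.png',np.hstack([cv2.resize(f[205:265,140:190],(400,480),interpolation=2),cv2.resize(f[205:255,405:455-8],(400,480),interpolation=2)]))
for n,u,v,z in [('lid',166,237,51),('stop',223,229,51),('mill',430,230,120),('va',196,200,80),('vb',200,258,80),('tl',137,191,30),('br',263,273,30),('shaker',497,209,87)]: print(n,ray(d['top'],u,v,z).round(1))
E
```

```text
lid [501.3 323.5  51. ]
stop [518.  213.1  51. ]
mill [ 514.2 -175.8  120. ]
va [570.3 261.   80. ]
vb [460.2 250.4  80. ]
tl [594.  389.7  30. ]
br [433.9 135.9  30. ]
shaker [ 558.1 -308.1   87. ]
```

View pics/c.png

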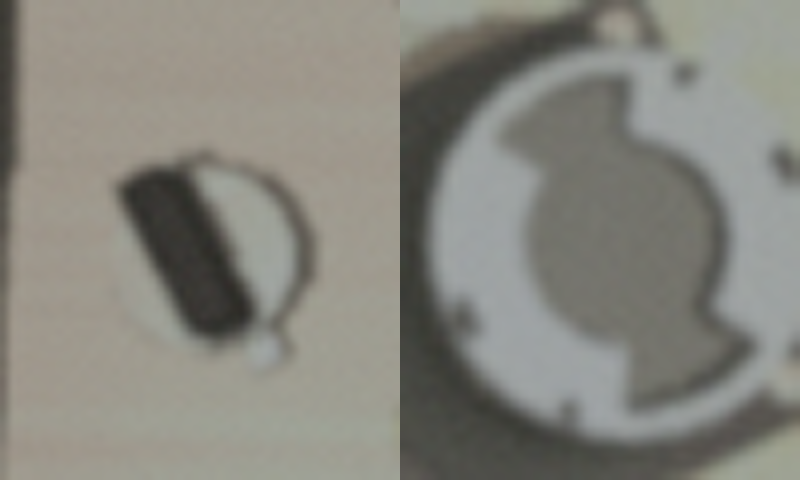

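The left crop confirms the lid: its lug shows at the lower right of the wing. In the right crop the slots run from upper left to lower right. The single pips are about 45° clockwise from them and the pairs about 90°.

```bash
cat >> h.py <<'E'
from scipy.spatial.transform import Rotation as R
def cmd(s,xyz,yang):  # dp (cm), twist(deg) to bring TCP to xyz with tool y at yang (world deg)
    M=R.from_rotvec(s['eef_rot']).as_matrix()
    dp=M.T@(np.array(xyz)-s['ee_pos'])/10
    cur=np.degrees(np.arctan2(M[1,1],M[0,1]))
    t=-((yang-cur+180)%360-180)
    print('yang',cur.round(2),'dp',dp.round(2),'twist',round(t,2),'pos',s['ee_pos'].round(1),'tilt',M[:,2].round(4))
def wray(c,s,u,v,z):
    T=np.eye(4);T[:3,:3]=R.from_rotvec(s['eef_rot']).as_matrix();T[:3,3]=s['ee_pos']
    return ray(c,u,v,z,T@np.array(c['hand_eye']))
def wproj(c,s,p):
    T=np.eye(4);T[:3,:3]=R.from_rotvec(s['eef_rot']).as_matrix();T[:3,3]=s['ee_pos']
    q=np.linalg.inv(T@np.array(c['hand_eye']))@np.append(p,1);return c['fx']*q[0]/q[2]+c['cx'],c['fy']*q[1]/q[2]+c['cy']
E
python3 - <<'E'
from h import *
from station import bot
d=pickle.load(open('d.pkl','rb'))
l=ray(d['top'],163.5,236.6,51);print(l, ray(d['top'],405+227/9.52,200+242/9.6,120))
a=ray(d['top'],159.4,227.5,51)-ray(d['top'],167.5,246.2,51);print(np.degrees(np.arctan2(a[1],a[0])))
cmd(bot.observe(),[l[0],l[1],170],113.4)
E
```

```text
[502.01734686 328.39859756  51.        ] [ 522.93976016 -173.73526924  120.        ]
24.99192534760126
yang 71.39 dp [-37.1   -7.82   3.91] twist -42.01 pos [175.4 521.  209.1] tilt [-7.0e-04 -1.1e-03 -1.0e+00]
```

Emit:
drive_tool:
  motion:
    - {"dp":[-2,-0.4,0.2],"twist":-4}
    - {"dp":[-5,-1.1,0.5],"twist":-8}
    - {"dp":[-9,-1.9,1],"twist":-13}
    - {"dp":[-13,-2.7,1.4],"twist":-18}
    - {"dp":[-17,-3.6,1.8],"twist":-23}
    - {"dp":[-21,-4.4,2.2],"twist":-28}
    - {"dp":[-25,-5.3,2.6],"twist":-33}
    - {"dp":[-29,-6.1,3],"twist":-38}
    - {"dp":[-33,-7,3.5],"twist":-41}
    - {"dp":[-36,-7.6,3.8],"twist":-42}
    - {"dp":[-37.1,-7.8,3.9],"twist":-42}
    - {"dp":[-37.1,-7.8,3.9],"twist":-42}
  fingers: 4.5

```text
time_s: 1.1
ee_pos: [503.7, 327.4, 169.6]
eef_rot: [0.631, -3.076, 0.001]
wrist_force: [-0.6, -0.1, 0.5]
finger_gap: 45.4
gripper_force: 0.0
```

Run:
```python
from h import *
from station import bot,optics
import cv2
s=bot.observe();c=optics.capture('wrist');pickle.dump((s,c),open('w1.pkl','wb'))
cv2.imwrite('pics/w1.png',c['frame']);print(s['time_s'],s['ee_pos'],np.round(c['hand_eye'],3),c['fx'],wproj(c,s,[502,328.4,51]))
cmd(s,[502,328.4,170],115)
```

```text
1.1 [503.74289207 327.42766322 169.58276881] [[ 1.00000e-03 -9.62000e-01 -2.73000e-01  6.90850e+01]
 [ 1.00000e+00  1.00000e-03  0.00000e+00 -1.83000e-01]
 [ 0.00000e+00 -2.73000e-01  9.62000e-01 -1.74366e+02]
 [ 0.00000e+00  0.00000e+00  0.00000e+00  1.00000e+00]] 390.75291126053133 (np.float64(324.7632490529581), np.float64(228.0676240889435))
yang 113.18 dp [ 0.12  0.16 -0.04] twist -1.82 pos [503.7 327.4 169.6] tilt [-1.3e-03 -7.0e-04 -1.0e+00]
```

View pics/w1.png

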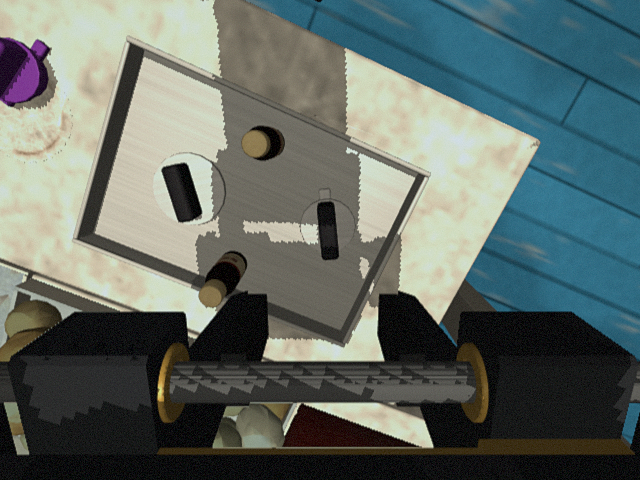

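Wrist view: lid wing around (328,231), its cap circle around (327,224), and a lug at (325,194). The stopper is at (182,192) and the bottles are at (263,143) and (220,280).

Run:
```python
from h import *
import cv2
s,c=pickle.load(open('w1.pkl','rb'))
g=cv2.cvtColor(c['frame'],cv2.COLOR_BGR2GRAY)[185:275,285:370]
cv2.imwrite('pics/w1c.png',cv2.resize(g,None,fx=6.5,fy=6.5,interpolation=2))
m=((g<45)*255).astype('uint8');n,l,st,ce=cv2.connectedComponentsWithStats(m)
i=1+st[1:,4].argmax();print(st[i],ce[i]+[285,185])
pts=np.argwhere(l==i)[:,::-1].astype(np.float32)
r=cv2.minAreaRect(pts);b=cv2.boxPoints(r)+[285,185];print(r,b)
w=np.array([wray(c,s,u,v,51) for u,v in b]);print(w.round(1),w.mean(0))
print('lug',wray(c,s,325,189.5,11),wray(c,s,327,224,25))
```

```text
[ 32  17  22  58 983] [327.39471007 230.2878942 ]
((42.348365783691406, 45.331966400146484), (57.58073425292969, 17.473398208618164), 84.80557250976562) [[316.04098892 202.45082092]
 [333.44263077 200.86885071]
 [338.65574265 258.21311188]
 [321.2541008  259.79508209]]
[[486.4 314.5  51. ]
 [480.1 326.1  51. ]
 [520.  348.   51. ]
 [526.6 336.   51. ]] [503.2664392  331.15564026  51.        ]
lug [479.44084736 319.12050376  11.        ] [503.52140132 331.24048598  25.        ]
```

View pics/w1c.png

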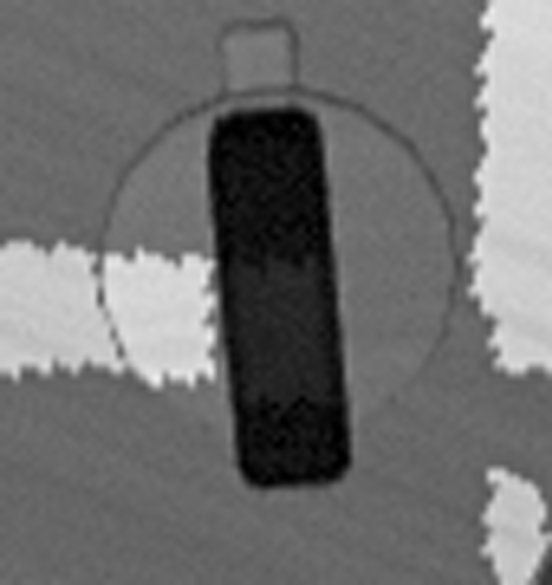

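Run:
```python
from h import *
from station import bot
cmd(bot.observe(),[503.1,330.8,28.5],117.5)
```

```text
yang 113.28 dp [-0.19  0.16 14.15] twist -4.22 pos [502.2 328.6 170. ] tilt [-1.4e-03 -2.0e-04 -1.0e+00]
```

Emit:
drive_tool:
  motion:
    - {"dp":[-0.2,0.2,1],"twist":-2}
    - {"dp":[-0.2,0.2,3],"twist":-4}
    - {"dp":[-0.2,0.2,5.5],"twist":-4}
    - {"dp":[-0.2,0.2,8],"twist":-4}
    - {"dp":[-0.2,0.2,10.5],"twist":-4}
    - {"dp":[-0.2,0.2,12.5],"twist":-4}
    - {"dp":[-0.2,0.2,13.5],"twist":-4}
    - {"dp":[-0.2,0.2,14.1],"twist":-4}
    - {"dp":[-0.2,0.2,14.1],"twist":-4}
    - {"dp":[-0.2,0.2,14.1],"twist":-4}

```text
time_s: 1.98
ee_pos: [503.3, 332.2, 30.7]
eef_rot: [-0.744, 3.051, 0.0]
wrist_force: [-0.7, -0.6, 0.5]
finger_gap: 45.2
gripper_force: 0.0
```

Emit:
drive_tool:
  motion:
    - {"dp":[0,0,0],"twist":0}
    - {"dp":[0,0,0],"twist":0}
    - {"dp":[0,0,0],"twist":0}
    - {"dp":[0,0,0],"twist":0}
    - {"dp":[0,0,0],"twist":0}
    - {"dp":[0,0,0],"twist":0}
  fingers: 0.5
  force: 30

```text
time_s: 2.48
ee_pos: [503.3, 331.5, 29.8]
eef_rot: [-0.744, 3.052, 0.0]
wrist_force: [-0.2, -0.1, 0.2]
finger_gap: 7.0
gripper_force: 0.0
```

Run:
```python
from h import *
from station import bot,optics
import cv2
s=bot.observe();print(s['finger_gap'],s['gripper_force'],s['ee_pos'],s['time_s'])
c=optics.capture('wrist');pickle.dump((s,c),open('w2.pkl','wb'))
t=optics.capture('scene')['frame'][190:290,220:345]
cv2.imwrite('pics/w2.png',np.hstack([cv2.resize(c['frame'],(400,300)),cv2.resize(t,(375,300),interpolation=2)]))
```

```text
6.978613180170527 0.0 [503.30888524 331.51119426  29.76072142] 2.4833
```

View pics/w2.png

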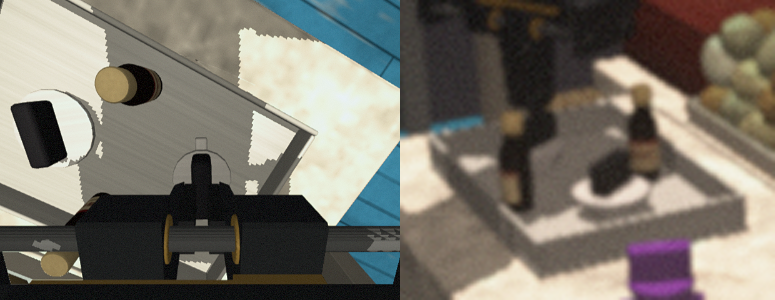

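The lid wing shows between the fingers at about (201,170), and the bottles and stopper haven't moved. The gap and force readings don't fit a grip on a 14 mm bar, so I'll hold longer.

Emit:
drive_tool:
  motion:
    - {"dp":[0,0,0],"twist":0}
    - {"dp":[0,0,0],"twist":0}
    - {"dp":[0,0,0],"twist":0}
  fingers: 0

```text
time_s: 2.83
ee_pos: [503.2, 331.6, 29.6]
eef_rot: [0.744, -3.052, 0.0]
wrist_force: [0.7, 0.2, -0.1]
finger_gap: 0.4
gripper_force: 0.0
```

Run:
```python
from h import *
from station import bot,optics
import cv2
s,c=pickle.load(open('w2.pkl','rb'))
a=np.radians(27.5);e=np.array([np.cos(a),np.sin(a),0])
L=np.array([503.1,330.8,0])
for k,z in [(-22,51),(0,51),(22,51),(-30,11),(-23.5,25)]: print(k,z,np.round(wproj(c,s,L+k*e+[0,0,z]),0))
print('tcp',wproj(c,s,s['ee_pos']))
s2=bot.observe();c2=optics.capture('wrist');pickle.dump((s2,c2),open('w3.pkl','wb'))
A=cv2.resize(c['frame'][180:480,200:440],(400,500),interpolation=2)
B=cv2.resize(c2['frame'][180:480,200:440],(400,500),interpolation=2)
cv2.imwrite('pics/w3.png',cv2.convertScaleAbs(np.hstack([A,B]),alpha=1.6,beta=20))
```

```text
-22 51 [322. 254.]
0 51 [322. 304.]
22 51 [322. 350.]
-30 11 [322. 216.]
-23.5 25 [322. 235.]
tcp (np.float64(322.9191126428177), np.float64(286.4846407384581))
```

View pics/w3.png

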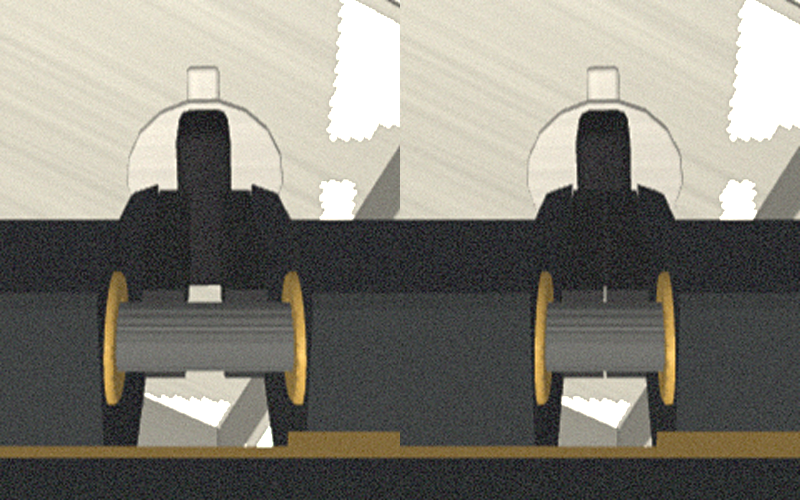

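Both views show the fingers closing over the top of the wing. They are laterally centred but too high, so the real fingertips sit roughly 28 mm short of the reported TCP. The open-gap scale in w1 gives the same figure. I'll reopen and go down in guarded steps.

Emit:
drive_tool:
  motion:
    - {"dp":[0,0,0],"twist":0}
    - {"dp":[0,0,0],"twist":0}
    - {"dp":[0,0,0],"twist":0}
    - {"dp":[0,0,0],"twist":0}
    - {"dp":[0,0,0],"twist":0}
    - {"dp":[0,0,0.4],"twist":0}
    - {"dp":[0,0,0.8],"twist":0}
    - {"dp":[0,0,1.2],"twist":0}
    - {"dp":[0,0,1.5],"twist":0}
    - {"dp":[0,0,1.5],"twist":0}
  fingers: 4.0

```text
time_s: 3.72
ee_pos: [502.8, 331.4, 13.7]
eef_rot: [0.743, -3.051, 0.0]
wrist_force: [-0.6, -0.0, 0.1]
finger_gap: 39.9
gripper_force: 0.0
```

Emit:
drive_tool:
  motion:
    - {"dp":[0,0,0.2],"twist":0}
    - {"dp":[0,0,0.5],"twist":0}
    - {"dp":[0,0,0.5],"twist":0}

```text
time_s: 3.97
ee_pos: [503.0, 331.5, 9.1]
eef_rot: [0.744, -3.052, 0.0]
wrist_force: [-0.5, 0.4, -0.4]
finger_gap: 40.1
gripper_force: 0.0
```

Emit:
drive_tool:
  motion:
    - {"dp":[0,0,0.15],"twist":0}
    - {"dp":[0,0,0.3],"twist":0}
    - {"dp":[0,0,0.3],"twist":0}

```text
time_s: 4.22
ee_pos: [503.1, 331.5, 6.4]
eef_rot: [0.744, -3.052, 0.0]
wrist_force: [-0.2, 0.3, -0.5]
finger_gap: 40.0
gripper_force: 0.0
```

Emit:
drive_tool:
  motion:
    - {"dp":[0,0,0.15],"twist":0}
    - {"dp":[0,0,0.3],"twist":0}
    - {"dp":[0,0,0.3],"twist":0}

```text
time_s: 4.47
ee_pos: [503.1, 331.5, 3.3]
eef_rot: [0.744, -3.052, 0.0]
wrist_force: [0.0, 0.8, 0.3]
finger_gap: 40.2
gripper_force: 0.0
```

Emit:
drive_tool:
  motion:
    - {"dp":[0,0,0.15],"twist":0}
    - {"dp":[0,0,0.2],"twist":0}
    - {"dp":[0,0,0.2],"twist":0}

```text
time_s: 4.72
ee_pos: [503.2, 331.5, 1.5]
eef_rot: [0.744, -3.052, 0.0]
wrist_force: [0.0, 0.3, -0.2]
finger_gap: 39.8
gripper_force: 0.0
```

Emit:
drive_tool:
  motion:
    - {"dp":[0,0,0],"twist":0}
    - {"dp":[0,0,0],"twist":0}
    - {"dp":[0,0,0],"twist":0}
    - {"dp":[0,0,0],"twist":0}
    - {"dp":[0,0,0],"twist":0}
    - {"dp":[0,0,0],"twist":0}
  fingers: 0
  force: 30

```text
time_s: 5.22
ee_pos: [503.3, 331.6, 1.7]
eef_rot: [-0.744, 3.052, 0.0]
wrist_force: [0.1, -0.4, -0.0]
finger_gap: 13.9
gripper_force: 29.9
```

Emit:
drive_tool:
  motion:
    - {"dp":[0,0,-0.5],"twist":0}
    - {"dp":[0,0,-1.5],"twist":0}
    - {"dp":[0,0,-3],"twist":0}
    - {"dp":[0,0,-5.5],"twist":0}
    - {"dp":[0,0,-8],"twist":0}
    - {"dp":[0,0,-10.5],"twist":0}
    - {"dp":[0,0,-13],"twist":0}
    - {"dp":[0,0,-15],"twist":0}
    - {"dp":[0,0,-16],"twist":0}
    - {"dp":[0,0,-16.5],"twist":0}
    - {"dp":[0,0,-16.5],"twist":0}
    - {"dp":[0,0,-16.5],"twist":0}

```text
time_s: 6.22
ee_pos: [502.8, 331.4, 165.7]
eef_rot: [0.743, -3.051, 0.0]
wrist_force: [-0.0, 0.1, -1.6]
finger_gap: 13.5
gripper_force: 29.9
```

Run:
```python
from h import *
from station import bot,optics
s=bot.observe();c=optics.capture('wrist');t=optics.capture('top');pickle.dump((s,c,t),open('w4.pkl','wb'))
print(s['finger_gap'],s['gripper_force'],s['time_s'],s['wrist_force'])
cmd(s,[480,-173.7,166],117.5)  # rough: short of the mill for viewing
cmd(s,[522.9,-173.7,166],117.5)
for k,z in [(30,9.3),(23.5,23.3),(22,49.3)]:   # expected pixels in tool frame, lid z = tcp z+3.3
    M=R.from_rotvec(s['eef_rot']).as_matrix()
    print(k,wproj(c,s,s['ee_pos']+k*M[:,0]+[0,0,z]))
```

```text
13.513656492239548 29.94594097137451 6.2167 [-0.00561553  0.07946698 -1.58252776]
yang 117.39 dp [ 2.526e+01 -4.379e+01  1.000e-02] twist -0.11 pos [502.8 331.4 165.7] tilt [-1.5e-03 -6.0e-04 -1.0e+00]
yang 117.39 dp [ 21.45 -45.77  -0.  ] twist -0.11 pos [502.8 331.4 165.7] tilt [-1.5e-03 -6.0e-04 -1.0e+00]
30 (np.float64(323.03386624393266), np.float64(229.75204078068037))
23.5 (np.float64(323.0562677250763), np.float64(253.37465452276925))
22 (np.float64(323.153329094349), np.float64(279.50533642065335))
```

Run:
```python
from h import *
from station import bot
cmd(bot.observe(),[576,-147,166],115.5)
```

```text
yang 117.39 dp [ 1.550e+01 -4.584e+01 -4.000e-02] twist 1.89 pos [502.8 331.3 165.3] tilt [-2.3e-03 -9.0e-04 -1.0e+00]
```

Emit:
drive_tool:
  motion:
    - {"dp":[0.4,-1.2,0],"twist":0}
    - {"dp":[1.2,-3.5,0],"twist":1}
    - {"dp":[2.4,-7,0],"twist":2}
    - {"dp":[3.7,-11,0],"twist":2}
    - {"dp":[5.1,-15,0],"twist":2}
    - {"dp":[6.4,-19,0],"twist":2}
    - {"dp":[7.8,-23,0],"twist":2}
    - {"dp":[9.1,-27,0],"twist":2}
    - {"dp":[10.5,-31,0],"twist":2}
    - {"dp":[11.9,-35,0],"twist":2}
    - {"dp":[13.2,-39,0],"twist":2}
    - {"dp":[14.2,-42,0],"twist":2}

```text
time_s: 7.32
ee_pos: [569.7, -110.1, 166.1]
eef_rot: [0.688, -3.064, -0.0]
wrist_force: [-0.5, 1.2, -1.1]
finger_gap: 13.4
gripper_force: 29.9
```

Emit:
drive_tool:
  motion:
    - {"dp":[0.6,-1.8,0],"twist":0}
    - {"dp":[1.1,-3.2,0],"twist":0}
    - {"dp":[1.3,-3.8,0],"twist":0}
    - {"dp":[1.3,-3.8,0],"twist":0}
    - {"dp":[1.3,-3.8,0],"twist":0}
    - {"dp":[1.3,-3.8,0],"twist":0}

```text
time_s: 7.82
ee_pos: [574.8, -145.2, 166.7]
eef_rot: [0.693, -3.064, -0.001]
wrist_force: [-0.6, 0.2, -0.7]
finger_gap: 13.5
gripper_force: 29.9
```

Run:
```python
from h import *
from station import bot,optics
import cv2
s=bot.observe();c=optics.capture('wrist');pickle.dump((s,c),open('w5.pkl','wb'))
print(s['finger_gap'],s['gripper_force'],s['time_s'],s['ee_pos'])
cmd(s,[522.9,-173.7,166],115.5)
print(wproj(c,s,[522.9,-173.7,120]))
cv2.imwrite('pics/w5.png',cv2.resize(c['frame'][20:370,120:520],(800,700),interpolation=2)[:600])
```

```text
13.5088007371885 29.946021074429154 7.8167 [ 574.8103914  -145.24753408  166.69184449]
yang 115.48 dp [ 5.91 -0.34  0.07] twist -0.02 pos [ 574.8 -145.2  166.7] tilt [-2.e-04  4.e-04 -1.e+00]
(np.float64(316.8027895425378), np.float64(154.91506739068353))
```

View pics/w5.png

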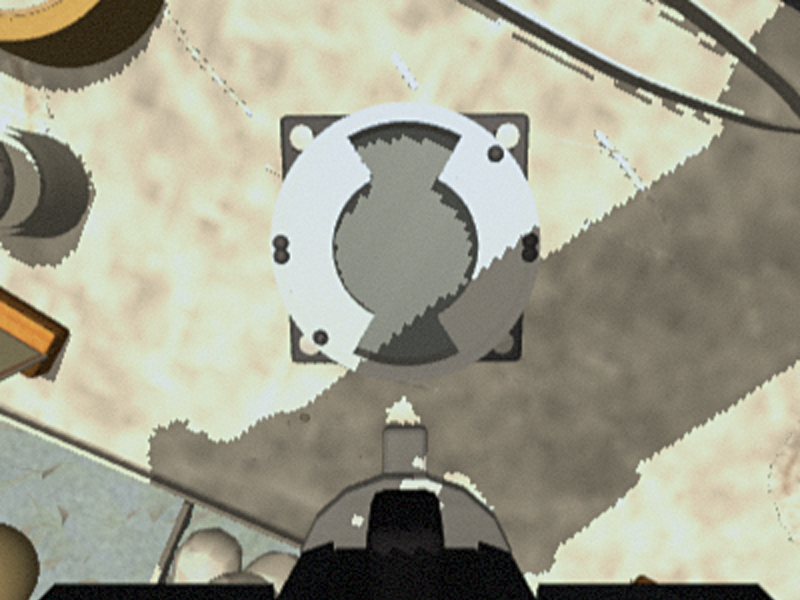

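The close view shows the collar with single pips at crop (495,153) and (320,337) and pairs at (530,248) and (281,249). The slots are vertical in the crop. The held lid's lug tip is at (405,427), its cap edge at (405,476) and its wing end at (404,491).

Run:
```python
from h import *
from scipy.optimize import least_squares
s,c=pickle.load(open('w5.pkl','rb'))
W=lambda u,v,z=120:wray(c,s,120+u/2,20+v/2,z)
a,b,p,q=W(495,153),W(320,337),W(530,248),W(281,249)
ang=lambda d:np.degrees(np.arctan2(d[1],d[0]))
print(a,b,np.linalg.norm(a-b),np.linalg.norm(p-q));ctr=(a+b+p+q)/4
print('ctr',(a+b)/2,(p+q)/2,ctr,'half',ang(a-b),'lock',ang(p-q))
M=R.from_rotvec(s['eef_rot']).as_matrix();print('tool x',ang(M[:2,0]))
o=[(30,6,427),(23.5,20,476),(22,46,491)]
def f(t): return [wproj(c,s,s['ee_pos']+(k+t[0])*M[:,0]+[0,0,z+t[1]])[1]-(20+v/2) for k,z,v in o]
r=least_squares(f,[0,3]);print(r.x,r.fun)
r=least_squares(lambda t:[f([t[0],3.3])[i] for i in(0,1,2)],[0]);print(r.x,r.fun)
# lug, in the same height ray: where lug direction is
print('lug', wray(c,s,322.5,233.5,s['ee_pos'][2]+9.3)-s['ee_pos'], 30*M[:,0])
```

```text
[ 484.03007745 -162.34722973  120.        ] [ 548.53856545 -184.54111506  120.        ] 68.21959813535585 68.13665095938808
ctr [ 516.28432145 -173.4441724   120.        ] [ 516.35717834 -173.19815089  120.        ] [ 516.3207499  -173.32116164  120.        ] half 161.01442778767515 lock 115.75843974990349
tool x -154.52334814629327
[-23.96880285 -78.7559309 ] [ 3.04266848 -5.7745366   2.58101003]
[1.09339217] [-6.18964426 -7.14971038 11.18756565]
lug [-25.4927047  -12.36937861   9.3       ] [-2.70828193e+01 -1.29042977e+01  7.75602815e-04]
```

Run:
```python
from h import *
from scipy.optimize import least_squares
s,c=pickle.load(open('w5.pkl','rb'))
M=R.from_rotvec(s['eef_rot']).as_matrix()
o=[(30,6,427),(23.5,20,476),(22,20,491)]
def f(t): return [wproj(c,s,s['ee_pos']+(k+t[0])*M[:,0]+[0,0,z+t[1]])[1]-(20+v/2) for k,z,v in o]
r=least_squares(f,[0,3]);print(r.x,r.fun)
for z in(0,3.3,7):
  r=least_squares(lambda t:f([t[0],z]),[0]);print(z,r.x,r.fun)
# same on first picture (lid in tray, wing rear end too)
s,c=pickle.load(open('w1.pkl','rb'));M=R.from_rotvec(s['eef_rot']).as_matrix()
e=-np.array([np.cos(np.radians(27)),np.sin(np.radians(27)),0])
o1=[(30,11,188.2),(23.5,25,198.5),(22,25,202),(-22,51,259.5)]
g=lambda t:[wproj(c,s,np.array([503,331,0])+(k+t[0])*e+[0,0,z])[1]-v for k,z,v in o1]
r=least_squares(g,[0]);print(r.x,r.fun,np.array([503,331,0])+r.x*e)
```

```text
[ 2.4223418  19.42204104] [-0.26483938  1.90328156 -1.6634413 ]
0 [-3.41844701] [ 2.05222238  1.04702598 -3.00902023]
3.3 [-2.42671576] [ 1.69899302  1.17864802 -2.80303637]
7 [-1.31447304] [ 1.28485167  1.33247497 -2.56191691]
[-2.66923715] [ 0.19480532  0.00670562 -1.67685956  1.48266142] [505.37830771 332.21180831   0.        ]
```

Run:
```python
from h import *
from station import bot
cmd(bot.observe(),[515.3,-174.4,128],115.8)
```

```text
yang 115.49 dp [ 6.63 -0.07  3.88] twist -0.31 pos [ 574.9 -145.2  166.8] tilt [-0.e+00  2.e-04 -1.e+00]
```

Emit:
drive_tool:
  motion:
    - {"dp":[0.7,0,0],"twist":0}
    - {"dp":[2,0,0],"twist":0}
    - {"dp":[3.5,0,0.3],"twist":0}
    - {"dp":[5,0,0.8],"twist":0}
    - {"dp":[6,-0.1,1.6],"twist":0}
    - {"dp":[6.6,-0.1,2.4],"twist":0}
    - {"dp":[6.6,-0.1,3.2],"twist":0}
    - {"dp":[6.6,-0.1,3.7],"twist":0}
    - {"dp":[6.6,-0.1,3.9],"twist":0}
    - {"dp":[6.6,-0.1,3.9],"twist":0}
    - {"dp":[6.6,-0.1,3.9],"twist":0}

```text
time_s: 8.78
ee_pos: [516.1, -175.6, 127.8]
eef_rot: [-0.691, 3.064, -0.0]
wrist_force: [0.3, 0.3, -0.8]
finger_gap: 14.0
gripper_force: 29.9
```

Run:
```python
from h import *
from station import bot,optics
import cv2
s=bot.observe();c=optics.capture('wrist');t=optics.capture('top');d=optics.capture('scene');pickle.dump((s,c,t,d),open('w6.pkl','wb'))
print(s['finger_gap'],s['wrist_force'],s['time_s'],s['ee_pos'])
a=cv2.resize(c['frame'][170:300,250:400],None,fx=4,fy=4,interpolation=2)
print(a.shape);cv2.imwrite('pics/w6.png',cv2.convertScaleAbs(a,alpha=1.5,beta=20))
```

```text
14.03868221461128 [ 0.34812183  0.25963696 -0.7767759 ] 8.7833 [ 516.14182986 -175.59320329  127.80335289]
(520, 600, 3)
```

View pics/w6.png

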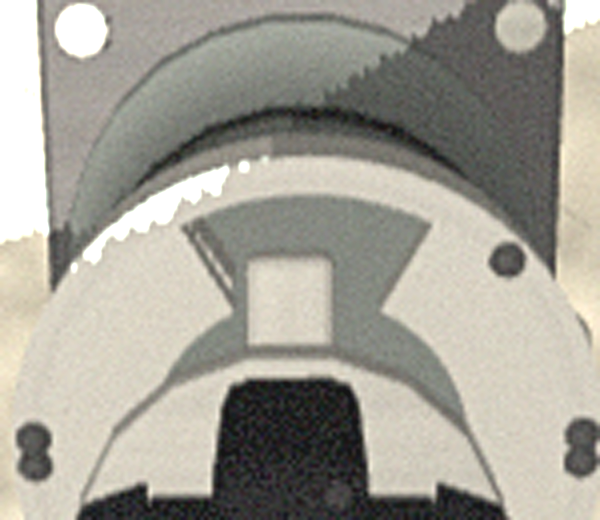

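The close view puts the lug over the slot. The lug corners are at crop (247,256) and (331,256), the slot's outer edge is at (308,195), and the pips are at (508,259), (33,452) and (582,447). The lug sits about 18 px left of the slot centre line. I'll compute the offset.

Run:
```python
from h import *
from scipy.optimize import least_squares
s,c,t,d=pickle.load(open('w6.pkl','rb'))
M=R.from_rotvec(s['eef_rot']).as_matrix();P=s['ee_pos']
W=lambda u,v,z:M.T@(wray(c,s,250+u/4,170+v/4,z)-P)
a,p,q=W(508,259,120),W(33,452,120),W(582,447,120)
print('pip',a,p,q,np.linalg.norm(p-q))
# fit mill centre x,y,angle in tool frame: lock pips at +-90, half pip at 45 from +x (tool x up in image; tool y right)
def f(t):
    k=lambda g:np.array([t[0]+34*np.cos(np.radians(g)+t[2]),t[1]+34*np.sin(np.radians(g)+t[2])])
    return np.r_[k(45)-a[:2],k(90)-q[:2],k(-90)-p[:2]]
r=least_squares(f,[0,0,0]);print('mill ctr tool xy, ang',r.x[:2],np.degrees(r.x[2]),r.fun.round(2))
print('slot outer r',W(308,195,120)[0]-r.x[0],'collar edge',W(308,155,120)[0]-r.x[0])
for z in(131,137): print('lug',z,W(247,256,z),W(331,256,z))
print('lug base',W(247,345,137),W(331,345,137))
print('cap rim',W(300,352,151),'wing end',W(290,380,151),W(232,380,151),W(350,380,151))
```

```text
pip [23.52431204 25.98389921  7.79117661] [ -1.2838148  -32.1417234    7.81193921] [-0.53962797 36.12158515  7.79416599] 68.26736719289818
mill ctr tool xy, ang [-0.86361343  2.0582794 ] -0.5991291996961327 [-0.1  -0.14  0.03 -0.07  0.06  0.2 ]
slot outer r 32.18966546000207 collar edge 36.99286400277759
lug 131 [26.59148064 -5.04397731 -3.20153848] [26.602207    4.42884089 -3.2039833 ]
lug 137 [28.08147807 -4.87469639 -9.20192942] [28.0918284   4.26603749 -9.20428853]
lug base [17.94496809 -4.94034476 -9.19955228] [17.95570167  4.34909387 -9.20194982]
cap rim [ 21.54462986   0.82665299 -23.20187815] wing end [ 18.55442886  -0.18369072 -23.20092142] [ 18.54754709  -6.09198099 -23.19939651] [ 18.56154771   5.92815052 -23.20249885]
```

Run:
```python
from h import *
from station import bot
s=pickle.load(open('w6.pkl','rb'))[0]
M=R.from_rotvec(s['eef_rot']).as_matrix();g=s['ee_pos']+M@[1.75,2.35,0];y=np.degrees(np.arctan2(M[1,1],M[0,1]))
print(g,y);cmd(bot.observe(),[g[0],g[1],119],y+.6)
```

```text
[ 513.5523916  -174.22214223  127.80233953] 115.4252329555343
yang 115.41 dp [0.16 0.25 0.9 ] twist -0.62 pos [ 516.  -175.8  128. ] tilt [ 5.e-04 -4.e-04 -1.e+00]
```

Emit:
drive_tool:
  motion:
    - {"dp":[0.1,0.15,0],"twist":-0.6}
    - {"dp":[0.17,0.25,0],"twist":-0.6}
    - {"dp":[0.17,0.25,0],"twist":-0.6}
    - {"dp":[0.17,0.25,0.2],"twist":-0.6}
    - {"dp":[0.17,0.25,0.5],"twist":-0.6}
    - {"dp":[0.17,0.25,0.8],"twist":-0.6}
    - {"dp":[0.17,0.25,1.0],"twist":-0.6}
    - {"dp":[0.17,0.25,1.2],"twist":-0.6}
    - {"dp":[0.17,0.25,1.2],"twist":-0.6}

```text
time_s: 9.68
ee_pos: [513.0, -174.2, 115.1]
eef_rot: [0.706, -3.061, -0.001]
wrist_force: [-0.5, -0.0, -0.6]
finger_gap: 13.5
gripper_force: 29.9
```

Emit:
drive_tool:
  motion:
    - {"dp":[0,0,0.15],"twist":0}
    - {"dp":[0,0,0.3],"twist":0}
    - {"dp":[0,0,0.4],"twist":0}
    - {"dp":[0,0,0.4],"twist":0}

```text
time_s: 10.02
ee_pos: [513.1, -174.2, 111.4]
eef_rot: [0.706, -3.061, -0.0]
wrist_force: [-0.7, 0.6, -1.9]
finger_gap: 14.1
gripper_force: 29.9
```

Emit:
drive_tool:
  motion:
    - {"dp":[0,0,0.2],"twist":0}
    - {"dp":[0,0,0.4],"twist":0}
    - {"dp":[0,0,0.5],"twist":0}
    - {"dp":[0,0,0.5],"twist":0}

```text
time_s: 10.35
ee_pos: [513.0, -174.2, 106.4]
eef_rot: [0.706, -3.061, -0.001]
wrist_force: [-0.8, 0.6, -0.4]
finger_gap: 13.5
gripper_force: 29.9
```

Emit:
drive_tool:
  motion:
    - {"dp":[0,0,0.1],"twist":0}
    - {"dp":[0,0,0.2],"twist":0}
    - {"dp":[0,0,0.2],"twist":0}

```text
time_s: 10.6
ee_pos: [513.1, -174.3, 104.5]
eef_rot: [0.706, -3.061, -0.0]
wrist_force: [-0.2, 0.2, -1.2]
finger_gap: 13.7
gripper_force: 29.9
```

Emit:
drive_tool:
  motion:
    - {"dp":[0,0,0.1],"twist":0}
    - {"dp":[0,0,0.2],"twist":0}
    - {"dp":[0,0,0.2],"twist":0}

```text
time_s: 10.85
ee_pos: [513.3, -174.4, 103.6]
eef_rot: [-0.706, 3.06, -0.001]
wrist_force: [-3.3, 1.3, 7.2]
finger_gap: 13.9
gripper_force: 29.9
```

Emit:
drive_tool:
  motion:
    - {"dp":[0,0,0.05],"twist":0}
    - {"dp":[0,0,0.1],"twist":0}
    - {"dp":[0,0,0.1],"twist":0}

```text
time_s: 11.1
ee_pos: [513.3, -174.4, 103.6]
eef_rot: [-0.706, 3.06, -0.002]
wrist_force: [-5.1, 2.6, 16.4]
finger_gap: 14.1
gripper_force: 30.0
```

The lid is seated, with contact at TCP z 103.6. I'll ease the push and twist clockwise about the lid's axis.

Emit:
drive_tool:
  motion:
    - {"dp":[0,0,-0.1],"twist":0}
    - {"dp":[0,0,-0.1],"twist":2}
    - {"dp":[0,0.03,-0.1],"twist":6}
    - {"dp":[0,0.05,-0.1],"twist":10}
    - {"dp":[-0.01,0.07,-0.1],"twist":15}
    - {"dp":[-0.03,0.09,-0.1],"twist":20}
    - {"dp":[-0.04,0.1,-0.1],"twist":22}
    - {"dp":[-0.04,0.1,-0.1],"twist":22}
    - {"dp":[-0.04,0.1,-0.1],"twist":22}

```text
time_s: 11.85
ee_pos: [513.7, -173.6, 103.6]
eef_rot: [-0.109, 3.138, -0.002]
wrist_force: [0.2, 0.2, 6.0]
finger_gap: 13.9
gripper_force: 30.0
```

Run:
```python
from h import *
from station import bot
s=bot.observe();print(s['wrist_force'],s['torque'],s['finger_gap']);cmd(s,s['ee_pos'],70.4)
```

```text
[0.24615246 0.24800619 6.04083879] [ 0.06198074  0.05925605 -0.03311107] 13.87657925408864
yang 93.98 dp [0. 0. 0.] twist 23.58 pos [ 513.7 -173.6  103.6] tilt [ 0.0021 -0.0014 -1.    ]
```

Emit:
drive_tool:
  motion:
    - {"dp":[0,0.02,0],"twist":4}
    - {"dp":[0,0.05,0],"twist":9}
    - {"dp":[-0.01,0.07,0],"twist":14}
    - {"dp":[-0.03,0.09,0],"twist":19}
    - {"dp":[-0.04,0.1,0],"twist":22}
    - {"dp":[-0.04,0.1,0],"twist":23}
    - {"dp":[-0.04,0.1,0],"twist":23}
    - {"dp":[-0.04,0.1,0],"twist":23}
    - {"dp":[-0.04,0.1,0],"twist":23}

```text
time_s: 12.6
ee_pos: [514.0, -172.6, 103.6]
eef_rot: [0.519, 3.096, -0.001]
wrist_force: [-0.5, 1.4, 5.9]
finger_gap: 13.7
gripper_force: 29.9
```

Run:
```python
from h import *
from station import bot,optics
import cv2
s=bot.observe();print(s['time_s'],s['wrist_force'],s['torque'],s['finger_gap'],s['gripper_force']);cmd(s,s['ee_pos'],71)
c=optics.capture('wrist')
cv2.imwrite('pics/w7.png',cv2.convertScaleAbs(cv2.resize(c['frame'][170:300,250:400],None,fx=4,fy=4,interpolation=2),alpha=1.5,beta=20))
```

```text
12.6 [-0.545366    1.39477013  5.93614026] [ 0.06743215  0.11420286 -0.00279247] 13.666796602861428 29.949621129781008
yang 70.98 dp [0. 0. 0.] twist -0.02 pos [ 514.  -172.6  103.6] tilt [ 0.0021 -0.0013 -1.    ]
```

View pics/w7.png

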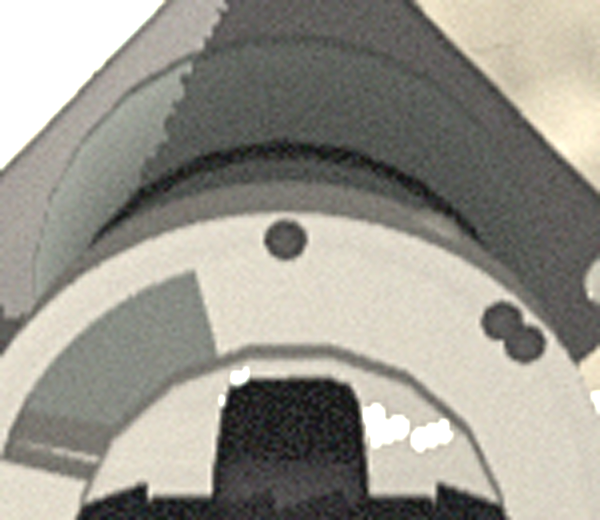

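The wing, at about (290,380), lines up with the single half-mark pip at (285,239). The slot is off to the left, the cap is flush on the collar, and the fingers still grip at 30 N. I'm handing in.

```bash
python3 -c "
from station import bot
print(bot.hand_in())"
```

```text
the job is handed in; nothing more can be done
None
```

The bayonet lid is seated in the mill's collar, twisted about 45° clockwise to the half mark and still gripped at 30 N. I handed it in at about 12.6 s, but no verdict came back.

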